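Put the canister stand back together and line up the canisters by size

TASK

Fit the wooden board back on its stand, so that both dowel pins are in their holes and it lies fully home on both blocks. Then stand the four steel canisters upright on the board's four marks, one to each, in order of size: the largest at the end next to the utensil crock and the smallest at the far end. Do not knock any canister over, and leave the mug and the glass jar where they are.

Things in the scene. Friction and masses are not known exactly. Their poses are not given: they have to be found in the camera images.
- stand: Low dark steel foot of a stand, fixed. Two blocks 62 x 36 mm (x, y), 35 mm high, centred at y = -150 and +150 mm, joined by a bar 30 mm wide, 10 mm high. On the middle of each block an upright dowel pin, 10 mm in diameter, 14 mm tall, its upper 6 mm tapering to 5 mm across. Origin: on the worktop midway between the blocks; x across, y along the row, z up.
- board: Loose wooden board, the stand's top, flat on the worktop at first: 66 (x) x 340 (y) x 18 mm, 280 g. 13 mm through holes at y = -150, +150 mm take the pins, either way round. Four flush dark rings (40 mm) on the centre line at y = -105, -35, 35, 105 mm mark the canisters' places. Origin: centre of underside, z up; when home, 35 mm above the stand's origin. Grip across the middle.
- canister_a: The smallest of four plain steel storage canisters: an upright cylinder 38 mm in diameter and 50 mm high to its flat lid, with a small round knob (12 mm across, 6 mm high) on the lid; 80 g or so. Stands loose and upright on the worktop at the start. Origin: centre of its underside, z up.
- canister_b: The second smallest of four plain steel storage canisters: an upright cylinder 43 mm in diameter and 72 mm high to its flat lid, with a small round knob (12 mm across, 6 mm high) on the lid; 120 g or so. Stands loose and upright on the worktop at the start. Origin: centre of its underside, z up.
- canister_c: The second largest of four plain steel storage canisters: an upright cylinder 48 mm in diameter and 94 mm high to its flat lid, with a small round knob (12 mm across, 6 mm high) on the lid; 170 g or so. Stands loose and upright on the worktop at the start. Origin: centre of its underside, z up.
- canister_d: The largest of four plain steel storage canisters: an upright cylinder 53 mm in diameter and 116 mm high to its flat lid, with a small round knob (12 mm across, 6 mm high) on the lid; 230 g or so. Stands loose and upright on the worktop at the start. Origin: centre of its underside, z up.
- crock: White ceramic utensil crock, 80 mm in diameter and 110 mm high with three spoons standing in it (up to 190 mm high), fixed on the worktop close to one end of the stand or the other, 240 mm from its middle. Origin: centre of its underside. (A grey stone mortar is at the other end.)
- mug: Blue ceramic mug, bystander: 74 mm in diameter, 85 mm high, handle to one side. Origin: centre of its underside.
- jar: Amber glass jar with a red cap, bystander: 62 mm in diameter, 100 mm high. Origin: centre of its underside.

How it is judged (in metres and radians):
On the way:
1. the board lies fully home on the stand, both pins in their holes, and is let go (z of board in the frame of stand between 0.031 and 0.039 m and horizontal distance between board and stand below 0.006 m and angle between the y axis of board and the y axis of stand, either way round below 0.04 rad and angle between board's own z axis and vertical below 0.03 rad and contact force between the fingers and board below 0.1 N), for 0.2 s.
At the end, for the whole second after the job is handed in: The board is fully home on the stand (within 4 mm of its seated height, 6 mm of centre and level); each canister stands upright and at rest on the board, within 15 mm along and across of its own mark, in order of size with the largest at the mark nearest the crock (z of board in the frame of stand between 0.031 and 0.039 m and horizontal distance between board and stand below 0.006 m and angle between the y axis of board and the y axis of stand, either way round below 0.04 rad and angle between board's own z axis and vertical below 0.03 rad and x of canister_a in the frame of board between -0.015 and 0.015 m and z of canister_a in the frame of board between 0.014 and 0.022 m and angle between each of canister_a, canister_b, canister_c, canister_d's own z axis and vertical below 0.08 rad and linear speed of each of canister_a, canister_b, canister_c, canister_d, board below 0.02 m/s and x of canister_b in the frame of board between -0.015 and 0.015 m and z of canister_b in the frame of board between 0.014 and 0.022 m and x of canister_c in the frame of board between -0.015 and 0.015 m and z of canister_c in the frame of board between 0.014 and 0.022 m and x of canister_d in the frame of board between -0.015 and 0.015 m and z of canister_d in the frame of board between 0.014 and 0.022 m and ((y of crock in the frame of board above 0 m and y of canister_d in the frame of board between 0.09 and 0.12 m and y of canister_c in the frame of board between 0.02 and 0.05 m and y of canister_b in the frame of board between -0.05 and -0.02 m and y of canister_a in the frame of board between -0.12 and -0.09 m) or (y of crock in the frame of board below 0 m and y of canister_d in the frame of board between -0.12 and -0.09 m and y of canister_c in the frame of board between -0.05 and -0.02 m and y of canister_b in the frame of board between 0.02 and 0.05 m and y of canister_a in the frame of board between 0.09 and 0.12 m))); the robot touches nothing.
It fails at once if a canister is knocked over (tilted by more than about 45 degrees) (angle between any of canister_a, canister_b, canister_c, canister_d's own z axis and vertical above 0.8 rad).
It fails at once if the mug or the glass jar is moved by more than 30 mm (distance of any of mug, jar from where it was at the start of the episode above 0.03 m).
It also fails if it takes over 125 s, if anything falls off the work surface, if the arm or the gripper's body presses on something with over 40 N, if the wrist force passes 120 N, or if a joint passes its speed limit or range.

ROBOT

A 7-joint arm with a two-finger parallel gripper is mounted at the origin on the work surface. World frame = base frame: x ahead of the robot, y to its left, z up, the work surface at z = 0. Lengths are in mm, angles in rad, forces in N, time in s.
With the tool pointing down it reaches from about 425 to 1025 mm from the base axis. Payload 3.6 kg.
Tool frame: the origin (TCP) lies at the centre of the arm's flange, where the gripper is bolted on; the fingertips stand 173 mm ahead of it and the grasp point (between the pads) lies 155 mm ahead of it; z points along the fingers, y is the line along which they close (so a half turn about z gives the same grasp; the last joint's range is limited). The gripper opens to 85 mm and grips with 20 to 120 N. Pads are 22 mm wide; open, the fingers measure 114 mm over their backs; the gripper's body (76 mm by 85 mm) begins 54 mm behind the grasp point. The pads swing forward as they close: fully open they stand 13 mm farther back than shut.
Start: joints at [-1.276, 0.591, 0.048, 1.609, -0.033, 0.943, -0.034], TCP at [274.823, 670.896, 404.702] pointing down, gripper open.
Joint ranges: [-2.69, 2.69], [-0.47, 2.24], [-1.27, 1.36], [0.19, 2.51], [-1.53, 4.68], [0.08, 2.07], [-3.09, 3.09]. Speed limits (rad/s): [2.57, 2.57, 3.14, 3.14, 3.14, 3.14, 3.14].

INTERFACE

Orientations are given as a unit quaternion [x, y, z, w].
In Python, from workcell import arm, eyes gives the robot as it stands. The module is installed in compiled form; this text tells all that it offers.
- The arm moves only by the shell command python3 -m creep 'ROWS' [FORCE]. ROWS is JSON, a list of rows, each an object of numbers: "rx", "ry", "rz": the turn, a rotation vector about the tool's x, y, z in rad; "tx", "ty", "tz": the shift along the tool's x, y, z in mm; "grip": the finger opening in mm, from 0 to 85.4. A call has 1 to 5 rows; each row is the pose to reach, as a shift and turn from the pose commanded when the call began, along the tool's axes at that moment; what a row does not reach only later rows make up. A row lasts 1/12 s, in which the tool goes at most 41.7 mm and 7.16 degrees, less where a joint would pass 70% of its speed; a pose out of reach is approached as far as the arm can. A call with a gripper value outside its range is refused whole. The fingers move at their own pace and stop on an object; FORCE is the grip in N (left out, the last holds). Time passes only in rows, so rows that repeat a pose let the fingers close. It gives the time, the measured TCP pose, the force, the opening and the grip force at its end, in the units of the state.
- arm.read_state(): the state, without advancing time (a new reading comes with each control period).
- eyes.grab_frame(name): name is "scene" or "top" or "wrist"; returns the picture (400x640x3 uint8, red, green, blue); there is no depth.
- eyes.camera_params(name): a dict with "mtx" (3x3 intrinsics, pixels), "world_to_cam" (4x4, takes a point from world to camera coordinates). Camera axes: x right, y up, looking along -z (the intrinsics and any distortion apply to the point x, -y, -z); pixel columns grow to the right and rows downward; lengths in mm; the calibration is good to about 2 mm. A picture is of the moment at which its call begins: read the wrist's pose just before it. camera_params takes no time and is no camera call; for the wrist camera it gives the pose at the moment of the call.
- arm.finish_job(): hands the job in; it is judged then, once.
The state is a dict: "time": time; "joints": joint angles; "qvel": joint speeds; "joint_efforts": joint torques, N m; "ee_pos": TCP position; "tool_rot": TCP orientation; "wrist_force": force on the tool from outside, world axes, zero at the start; "moment": the same for the moment, N m; "width": opening from 0.0 (shut) to 1.0 (fully open); "gripper_force": force on a finger pad.
Only numpy, scipy, OpenCV 4.12 (cv2) and the standard library are available. Lean on these libraries where they do the work, as an engineer would, in place of code of your own. Each camera call takes 0.05 s, during which the arm holds its last target. There are 200 camera calls.

## Working session

There is one attempt and no reset: what is moved stays moved. The work goes in short steps, Python scripts to look and compute and a shell command to move; the robot and the scene stay as the last step left them, time stands still between calls to the robot, and variables do not carry over. Pictures are saved under pics/ and viewed, at most 14 in all, crops included, and the job is handed in when it is done.

```bash
mkdir -p pics
python3 - <<'E'
from workcell import arm, eyes
import cv2, numpy as np
np.set_printoptions(precision=3,suppress=True)
s=arm.read_state();print(s)
for n in("scene","top","wrist"):
    p=eyes.camera_params(n);print(n,p)
    if n!="wrist":cv2.imwrite(f"pics/{n}0.png",eyes.grab_frame(n)[:,:,::-1])
E
```

```text
{'time': 0.0, 'joints': array([-1.276,  0.592,  0.048,  1.61 , -0.033,  0.943, -0.034]), 'qvel': array([-0.   , -0.001,  0.   , -0.002,  0.002, -0.   ,  0.001]), 'joint_efforts': array([ -0.001, -54.87 ,   1.547, -19.812,   0.009,   0.009,   0.   ]), 'ee_pos': array([274.606, 670.508, 403.554]), 'tool_rot': array([ 0.193,  0.981, -0.001, -0.   ]), 'wrist_force': array([ 1.031, -0.203,  0.334]), 'moment': array([-0.022,  0.003, -0.031]), 'gripper_force': 0.0, 'width': 1.0038294885089902}
scene {'mtx': array([[385.486,   0.   , 320.833],
       [  0.   , 385.486, 200.208],
       [  0.   ,   0.   ,   1.   ]]), 'world_to_cam': array([[    0.616,     0.788,    -0.001,  -279.689],
       [   -0.468,     0.367,     0.804,   173.705],
       [    0.634,    -0.495,     0.595, -1447.632],
       [    0.   ,     0.   ,     0.   ,     1.   ]])}
top {'mtx': array([[369.626,   0.   , 312.066],
       [  0.   , 369.626, 197.227],
       [  0.   ,   0.   ,   1.   ]]), 'world_to_cam': array([[  -0.004,   -1.   ,   -0.012,   19.49 ],
       [   0.998,   -0.004,    0.061, -485.593],
       [  -0.061,   -0.012,    0.998, -970.905],
       [   0.   ,    0.   ,    0.   ,    1.   ]])}
wrist {'mtx': array([[310.64 ,   0.   , 318.317],
       [  0.   , 310.64 , 200.232],
       [  0.   ,   0.   ,   1.   ]]), 'world_to_cam': array([[   0.378,    0.926,   -0.002, -722.525],
       [  -0.894,    0.365,   -0.258,   33.497],
       [  -0.238,    0.1  ,    0.966, -378.845],
       [   0.   ,    0.   ,    0.   ,    1.   ]])}
```

View pics/top0.png

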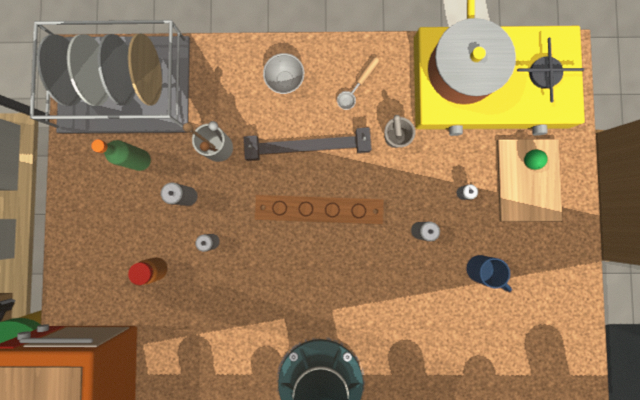

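View pics/scene0.png

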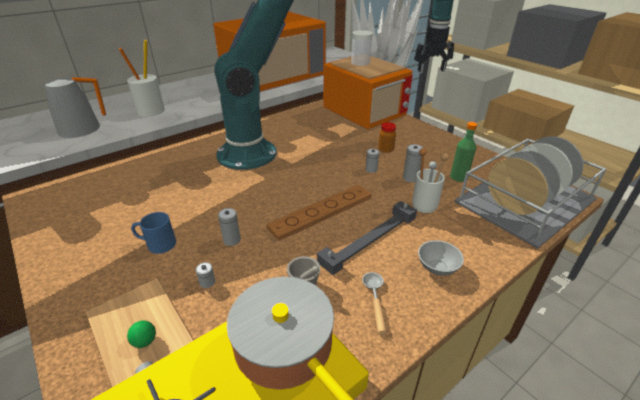

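Top view: the crock is at (209,142), left (+y). The stand runs (251,147)–(363,139), the board (262,208)–(377,211). The canisters are near (172,193), (204,242), (428,231) and (470,191). Next I enlarge it.

Run:
```python
import cv2,numpy as np
im=cv2.imread("pics/top0.png")
def c(r0,r1,c0,c1,k):return cv2.resize(im[r0:r1,c0:c1],None,fx=k,fy=k,interpolation=cv2.INTER_CUBIC)
a=c(125,225,240,400,5)           # 800x500
cv2.imwrite("pics/a.png",a)
L=[c(173,223,150,200,6),c(220,270,180,230,6)];R=[c(208,258,405,455,6),c(170,220,447,497,6)]
b=np.vstack([np.hstack(L),np.hstack(R)]);cv2.imwrite("pics/b.png",b)
```

```text
(no output)
```

View pics/a.png

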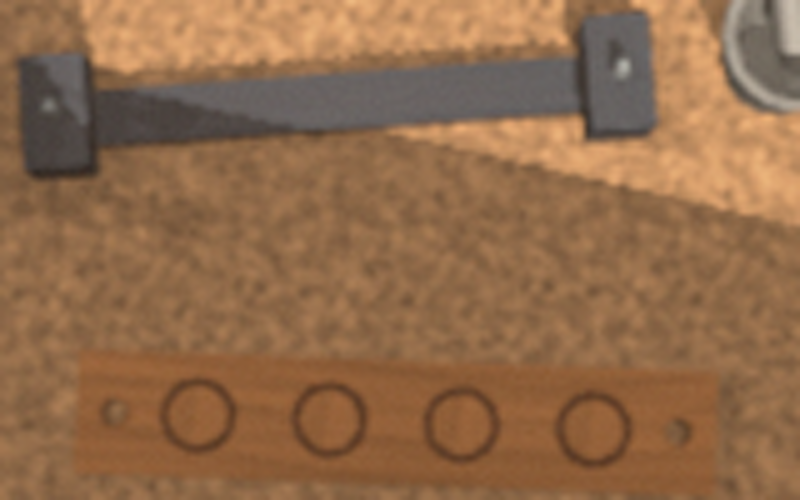

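View pics/b.png

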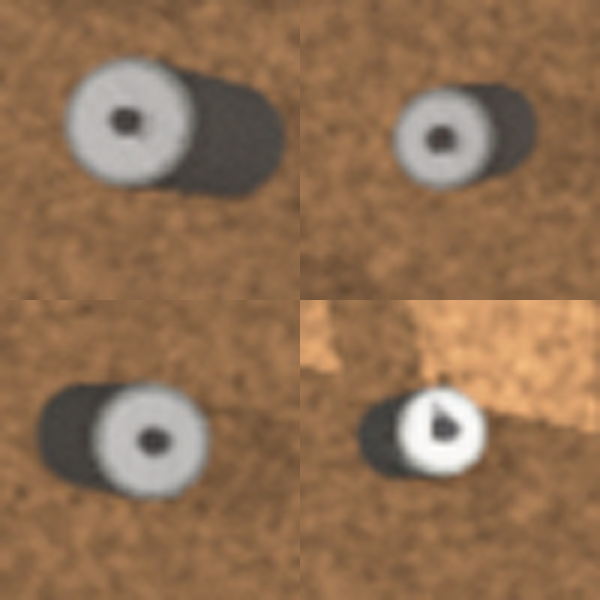

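Stand pins at crop pixels (49,105) and (621,66); board holes at (115,411) and (677,431), rings between them. Lids: d top left (129,121), b top right (442-300,138), c bottom left (152,440-300), a bottom right (442-300,432-300).

```bash
cat > h.py <<'E'
import numpy as np,cv2
from workcell import arm,eyes
from scipy.spatial.transform import Rotation as R
np.set_printoptions(precision=2,suppress=True)
def ray(n,u,v,z,p=None):
    p=p or eyes.camera_params(n);K=p["mtx"];T=p["world_to_cam"]
    d=np.linalg.inv(K)@[u,v,1.];d=T[:3,:3].T@(d*[1,-1,-1]);o=-T[:3,:3].T@T[:3,3]
    return o+d*(z-o[2])/d[2]
def proj(n,P,p=None):
    p=p or eyes.camera_params(n);T=p["world_to_cam"];c=(T[:3,:3]@np.array(P)+T[:3,3])*[1,-1,-1];q=p["mtx"]@c;return q[:2]/q[2]
def rel(P,yaw=None,s=None):
    """row from commanded pose s=(pos,quat) : tcp target P, tool down with finger-closing line (tool y) at yaw"""
    s=s or arm.read_state();p=s["ee_pos"];q=R.from_quat(s["tool_rot"])
    t=q.inv().apply(np.array(P)-p);r=np.zeros(3)
    if yaw is not None:
        best=None
        for k in(0,np.pi):
            y=yaw+k;Y=np.array([np.cos(y),np.sin(y),0]);Z=np.array([0,0,-1.]);X=np.cross(Y,Z)
            rv=(q.inv()*R.from_matrix(np.c_[X,Y,Z])).as_rotvec()
            if best is None or np.linalg.norm(rv)<np.linalg.norm(best):best=rv
        r=best
    return t,r
E
python3 - <<'E'
from h import *
A=lambda x,y,z:ray("top",240+x/5-.4,125+y/5-.4,z)[:2]
p1,p2=A(49,105,49),A(621,66,49);h=[A(*q,18) for q in((115,411),(198,415),(330,419),(461,424),(594,428),(677,431))]
print("pins",p1,p2,np.linalg.norm(p1-p2),"mid",(p1+p2)/2,"ang",np.arctan2(*(p1-p2)[::-1]))
print("board",*h,"mean",np.mean(h,0),np.linalg.norm(h[0]-h[-1]),np.arctan2(*(h[0]-h[-1])[::-1]))
B=lambda c,r,x,y,z:ray("top",c+x/6-.4,r+y/6-.4,z)
print("d",B(150,173,129,121,116),"b",B(180,220,142,138,72),"c",B(405,208,152,140,94),"a",B(447,170,142,132,50))
print("crock",ray("top",209,140,110),"jar",ray("top",140,273,100),"mug",ray("top",487,272,85))
s=arm.read_state();print(R.from_quat(s["tool_rot"]).as_matrix())
E
```

```text
pins [618.87 179.72] [ 637.52 -117.68] 297.9857506189724 mid [628.19  31.02] ang 1.6334125194449312
board [460.55 149.13] [458.24 104.95] [455.84  34.79] [452.91 -34.69] [ 450.52 -105.08] [ 448.76 -148.94] mean [454.47   0.03] 298.3073366339037 1.5312601096353429
d [491.74 355.46 116.  ] b [369.62 289.56  72.  ] c [ 397.57 -269.46   94.  ] a [ 496.2  -388.02   50.  ]
crock [620.88 267.44 110.  ] jar [298.6  433.59 100.  ] mug [ 297.31 -408.22   85.  ]
[[-0.93  0.38 -0.  ]
 [ 0.38  0.93 -0.  ]
 [-0.   -0.   -1.  ]]
```

```bash
python3 - <<'E'
from h import *
print(rel([454.5,0,300],-0.0395))
E
python3 -m creep 2>&1 | head -5
```

```text
(array([-420.55, -552.1 ,  104.85]), array([-0.  ,  0.  ,  1.22]))
invalid input
```

```bash
python3 -m creep '[{"tx":-24,"ty":-31},{"tx":-48,"ty":-63},{"tx":-72,"ty":-95},{"tx":-96,"ty":-126},{"tx":-120,"ty":-158}]'
python3 -m creep '[{"tx":-24,"ty":-31},{"tx":-48,"ty":-63},{"tx":-72,"ty":-95},{"tx":-96,"ty":-126},{"tx":-120,"ty":-158}]'
python3 -m creep '[{"tx":-24,"ty":-31},{"tx":-48,"ty":-63},{"tx":-72,"ty":-95},{"tx":-96,"ty":-126},{"tx":-120,"ty":-158}]'
python3 -m creep '[{"rz":0.12,"tx":-30,"ty":-39},{"rz":0.24,"tx":-60,"ty":-78},{"rz":0.36,"tx":-60,"ty":-78},{"rz":0.48,"tx":-60,"ty":-78},{"rz":0.6,"tx":-60,"ty":-78}]'
python3 -m creep '[{"rz":0.12},{"rz":0.24},{"rz":0.36},{"rz":0.48},{"rz":0.6}]'
python3 -c "
from h import *
print(rel([454.5,0,240],-0.0395))"
```

```text
(array([-420.55, -551.97,  164.85]), array([-0.  ,  0.  ,  1.22]))validation failed for argument at $[0]...
validation failed for argument at $[0]...
validation failed for argument at $[0]...
validation failed for argument at $[0]...
validation failed for argument at $[0]...
```

```bash
python3 -m creep '[{"rx":0,"ry":0,"rz":0,"tx":-24,"ty":-31,"tz":0,"grip":85},{"rx":0,"ry":0,"rz":0,"tx":-48,"ty":-63,"tz":0,"grip":85},{"rx":0,"ry":0,"rz":0,"tx":-72,"ty":-95,"tz":0,"grip":85},{"rx":0,"ry":0,"rz":0,"tx":-96,"ty":-126,"tz":0,"grip":85},{"rx":0,"ry":0,"rz":0,"tx":-120,"ty":-158,"tz":0,"grip":85}]'
```

```text
time: 0.52
ee_pos: [326.1, 477.3, 404.3]
tool_rot: [0.193, 0.981, -0.0, -0.0]
wrist_force: [1.3, -0.8, 0.4]
width: 0.99
gripper_force: 0.0
```

```bash
python3 -m creep '[{"rx":0,"ry":0,"rz":0,"tx":-25,"ty":-33,"tz":0,"grip":85},{"rx":0,"ry":0,"rz":0,"tx":-50,"ty":-65,"tz":0,"grip":85},{"rx":0,"ry":0,"rz":0,"tx":-75,"ty":-98,"tz":0,"grip":85},{"rx":0,"ry":0,"rz":0,"tx":-100,"ty":-131,"tz":0,"grip":85},{"rx":0,"ry":0,"rz":0,"tx":-125,"ty":-164,"tz":0,"grip":85}]' >/dev/null
python3 -m creep '[{"rx":0,"ry":0,"rz":0,"tx":-25,"ty":-33,"tz":0,"grip":85},{"rx":0,"ry":0,"rz":0,"tx":-50,"ty":-65,"tz":0,"grip":85},{"rx":0,"ry":0,"rz":0,"tx":-75,"ty":-98,"tz":0,"grip":85},{"rx":0,"ry":0,"rz":0,"tx":-100,"ty":-131,"tz":0,"grip":85},{"rx":0,"ry":0,"rz":0,"tx":-125,"ty":-164,"tz":0,"grip":85}]' >/dev/null
python3 -m creep '[{"rx":0,"ry":0,"rz":0.61,"tx":-51,"ty":-66,"tz":100,"grip":85},{"rx":0,"ry":0,"rz":0.61,"tx":-51,"ty":-66,"tz":100,"grip":85},{"rx":0,"ry":0,"rz":0.61,"tx":-51,"ty":-66,"tz":100,"grip":85},{"rx":0,"ry":0,"rz":0.61,"tx":-51,"ty":-66,"tz":100,"grip":85},{"rx":0,"ry":0,"rz":0.61,"tx":-51,"ty":-66,"tz":100,"grip":85}]' >/dev/null
python3 -m creep '[{"rx":0,"ry":0,"rz":0.61,"tx":0,"ty":0,"tz":0,"grip":85},{"rx":0,"ry":0,"rz":0.61,"tx":0,"ty":0,"tz":0,"grip":85},{"rx":0,"ry":0,"rz":0.61,"tx":0,"ty":0,"tz":0,"grip":85},{"rx":0,"ry":0,"rz":0.61,"tx":0,"ty":0,"tz":0,"grip":85},{"rx":0,"ry":0,"rz":0.61,"tx":0,"ty":0,"tz":0,"grip":85}]'
python3 -c "
from h import *
cv2.imwrite('pics/w1.png',eyes.grab_frame('wrist')[:,:,::-1])
print(rel([454.5,0,240],-0.0395))
for P in([454.5,0,18],[460.5,149,18],[448.8,-149,18]):print(proj('wrist',P))"
```

```text
time: 2.18
ee_pos: [455.1, 0.6, 304.6]
tool_rot: [0.722, 0.691, -0.0, -0.0]
wrist_force: [-0.1, 1.2, 0.2]
width: 0.996
gripper_force: 0.0
(array([-0.73, -0.54, 64.45]), array([-0.  ,  0.  , -0.01]))
[319.13 196.35]
[318.13  -2.97]
[320.18 344.72]
```

View pics/w1.png

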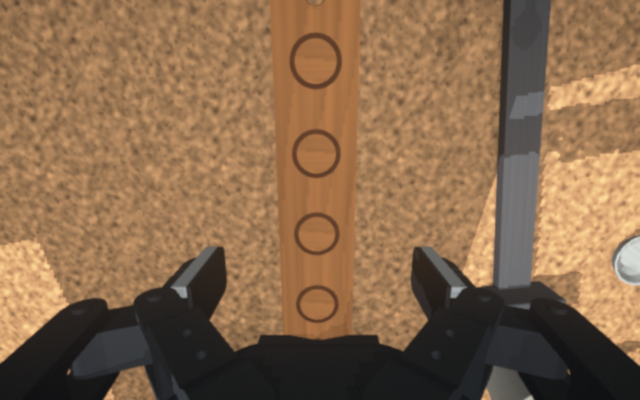

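Wrist view: the rings are at (315,61), (316,153), (317,233) and (317,303), with the fingers straddling the board. I compute the board from these.

```bash
python3 -c "
from h import *
q=np.array([ray('wrist',u,v,18)[:2] for u,v in((315.5,61),(316,153),(316.5,233),(317.5,303.5))]);print(q,q.mean(0),np.arctan2(*(q[0]-q[3])[::-1]),np.linalg.norm(q[0]-q[3]))"
```

```text
[[ 456.53  106.27]
 [ 453.59   36.71]
 [ 450.7   -33.03]
 [ 448.31 -103.3 ]] [452.28   1.66] 1.5315861255142058 209.73192327732008
```

```bash
python3 -m creep '[{"rx":0,"ry":0,"rz":-0.005,"tx":0,"ty":-1.5,"tz":38,"grip":85},{"rx":0,"ry":0,"rz":-0.005,"tx":0,"ty":-1.5,"tz":76,"grip":85},{"rx":0,"ry":0,"rz":-0.005,"tx":0,"ty":-1.5,"tz":100,"grip":85},{"rx":0,"ry":0,"rz":-0.005,"tx":0,"ty":-1.5,"tz":115,"grip":85},{"rx":0,"ry":0,"rz":-0.005,"tx":0,"ty":-1.5,"tz":126,"grip":85}]' 
python3 -m creep '[{"rx":0,"ry":0,"rz":0,"tx":0,"ty":0,"tz":0,"grip":60},{"rx":0,"ry":0,"rz":0,"tx":0,"ty":0,"tz":0,"grip":60},{"rx":0,"ry":0,"rz":0,"tx":0,"ty":0,"tz":0,"grip":60},{"rx":0,"ry":0,"rz":0,"tx":0,"ty":0,"tz":0,"grip":60},{"rx":0,"ry":0,"rz":0,"tx":0,"ty":0,"tz":0,"grip":60}]' 60
```

```text
time: 2.65
ee_pos: [453.4, 0.6, 176.9]
tool_rot: [0.718, 0.696, -0.001, -0.001]
wrist_force: [-0.3, 1.1, -0.5]
width: 0.993
gripper_force: 0.0
time: 3.07
ee_pos: [453.9, 0.7, 179.3]
tool_rot: [0.718, 0.696, 0.0, 0.0]
wrist_force: [0.0, -0.5, -3.0]
width: 0.749
gripper_force: 66.5
```

```bash
python3 -m creep '[{"rx":0,"ry":0,"rz":0,"tx":0,"ty":0,"tz":-15,"grip":60},{"rx":0,"ry":0,"rz":0,"tx":0,"ty":0,"tz":-35,"grip":60},{"rx":0,"ry":0,"rz":0,"tx":0,"ty":0,"tz":-60,"grip":60},{"rx":0,"ry":0,"rz":0,"tx":0,"ty":0,"tz":-80,"grip":60},{"rx":0,"ry":0,"rz":0,"tx":0,"ty":0,"tz":-80,"grip":60}]' 
python3 -c "
from h import *
print(rel([629,31.9,245],-0.0395+.1022))"
```

```text
time: 3.48
ee_pos: [454.4, 0.7, 261.7]
tool_rot: [0.718, 0.696, 0.002, 0.002]
wrist_force: [1.7, 0.5, -3.7]
width: 0.741
gripper_force: 68.4
(array([ 36.74, 173.42,  17.79]), array([ 0.01, -0.  , -0.09]))
```

```bash
python3 -m creep '[{"rx":0,"ry":0,"rz":-0.02,"tx":8,"ty":35,"tz":0,"grip":60},{"rx":0,"ry":0,"rz":-0.04,"tx":16,"ty":75,"tz":0,"grip":60},{"rx":0,"ry":0,"rz":-0.06,"tx":24,"ty":114,"tz":5,"grip":60},{"rx":0,"ry":0,"rz":-0.08,"tx":31,"ty":148,"tz":8,"grip":60},{"rx":0,"ry":0,"rz":-0.093,"tx":37,"ty":173,"tz":10,"grip":60}]' >/dev/null
python3 -m creep '[{"rx":0,"ry":0,"rz":0,"tx":0,"ty":0,"tz":0,"grip":60},{"rx":0,"ry":0,"rz":0,"tx":0,"ty":0,"tz":0,"grip":60},{"rx":0,"ry":0,"rz":0,"tx":0,"ty":0,"tz":0,"grip":60}]'
python3 -c "
from h import *
im=eyes.grab_frame('top')[:,:,::-1]
cv2.imwrite('pics/t2.png',cv2.resize(im[100:200,230:390],None,fx=5,fy=5,interpolation=cv2.INTER_CUBIC))
im=eyes.grab_frame('wrist')[:,:,::-1]
cv2.imwrite('pics/w2.png',im)
print(rel([629,31.9,245],-0.0395+.1022))"
```

```text
time: 4.15
ee_pos: [626.4, 31.9, 247.4]
tool_rot: [0.685, 0.728, -0.001, -0.001]
wrist_force: [-1.0, 0.0, -4.5]
width: 0.747
gripper_force: 68.5
(array([0.28, 3.06, 2.96]), array([-0., -0., -0.]))
```

View pics/t2.png

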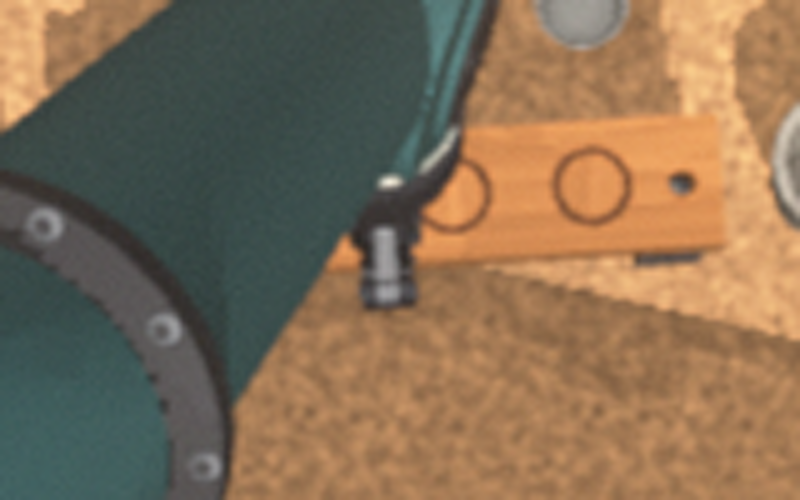

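Held board: rings at (592,186) and (455,195), right hole at (682,183) in the crop, blocks just visible below.

```bash
python3 -c "
from h import *
A=lambda x,y,z:ray('top',230+x/5-.4,100+y/5-.4,z)[:2]
z=86
r,r2,h=A(592,186,z),A(455,195,z),A(682,183,z);print(r,r2,h,np.linalg.norm(r-h),np.linalg.norm(r-r2))
m=np.array([628.19,31.02]);u=np.array([-18.65,297.4]);u/=np.linalg.norm(u)
print('want ring',m-u*105,'ring2',m-u*35,'hole',m-u*150)
for P in ([618.1,181.2,49],[613,184,18+68]):print(proj('wrist',P))
"
```

```text
[632.05 -73.53] [627.93  -5.14] [ 633.27 -118.4 ] 44.882834195783765 68.51767225588529
want ring [634.76 -73.77] ring2 [630.38  -3.91] hole [ 637.58 -118.69]
[324.68 -78.56]
[ 311.78 -156.92]
```

View pics/w2.png

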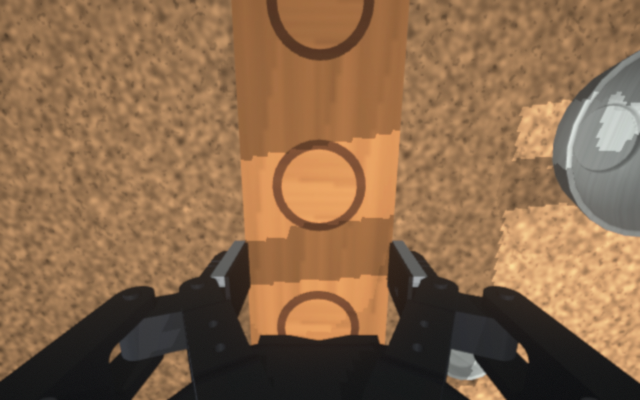

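```bash
python3 -m creep '[{"rx":0,"ry":0,"rz":0,"tx":0,"ty":3,"tz":0,"grip":60},{"rx":0,"ry":0,"rz":0,"tx":0,"ty":3,"tz":8,"grip":60},{"rx":0,"ry":0,"rz":0,"tx":0,"ty":3,"tz":16,"grip":60},{"rx":0,"ry":0,"rz":0,"tx":0,"ty":3,"tz":16,"grip":60}]'
python3 -c "
from h import *
im=eyes.grab_frame('top')[:,:,::-1]
cv2.imwrite('pics/t3.png',cv2.resize(im[110:160,310:390],None,fx=10,fy=10,interpolation=cv2.INTER_CUBIC))
print(rel([629.2,31.9,214],-0.0395+.1022))"
```

```text
time: 4.58
ee_pos: [629.7, 32.2, 230.9]
tool_rot: [0.686, 0.728, -0.001, -0.001]
wrist_force: [-1.2, 0.2, -4.3]
width: 0.743
gripper_force: 68.4
(array([-0.17, -0.64, 17.36]), array([-0., -0., -0.]))
```

View pics/t3.png

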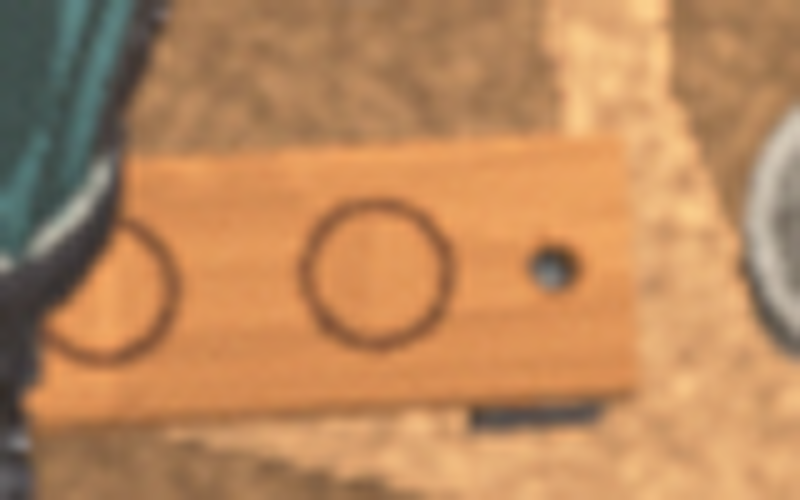

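The right hole (554,268) shows the pin nearly centred in it. I lower gently.

```bash
python3 -m creep '[{"rx":0,"ry":0,"rz":0,"tx":0,"ty":-0.5,"tz":2,"grip":60},{"rx":0,"ry":0,"rz":0,"tx":0,"ty":-0.5,"tz":4,"grip":60},{"rx":0,"ry":0,"rz":0,"tx":0,"ty":-0.5,"tz":6,"grip":60},{"rx":0,"ry":0,"rz":0,"tx":0,"ty":-0.5,"tz":8,"grip":60},{"rx":0,"ry":0,"rz":0,"tx":0,"ty":-0.5,"tz":10,"grip":60}]'
```

```text
time: 5.05
ee_pos: [630.0, 31.9, 222.6]
tool_rot: [0.685, 0.728, -0.0, -0.0]
wrist_force: [-0.6, -1.0, -1.7]
width: 0.747
gripper_force: 68.6
```

```bash
python3 -m creep '[{"rx":0,"ry":0,"rz":0,"tx":0,"ty":-0.5,"tz":1,"grip":60},{"rx":0,"ry":0,"rz":0,"tx":0,"ty":-0.5,"tz":2,"grip":60},{"rx":0,"ry":0,"rz":0,"tx":0,"ty":-0.5,"tz":3,"grip":60},{"rx":0,"ry":0,"rz":0,"tx":0,"ty":-0.5,"tz":3,"grip":60}]'
```

```text
time: 5.38
ee_pos: [629.5, 31.8, 219.6]
tool_rot: [0.685, 0.728, -0.0, -0.0]
wrist_force: [-1.5, -0.4, -2.0]
width: 0.742
gripper_force: 68.7
```

```bash
python3 -m creep '[{"rx":0,"ry":0,"rz":0,"tx":0,"ty":0,"tz":1,"grip":60},{"rx":0,"ry":0,"rz":0,"tx":0,"ty":0,"tz":2,"grip":60},{"rx":0,"ry":0,"rz":0,"tx":0,"ty":0,"tz":3,"grip":60},{"rx":0,"ry":0,"rz":0,"tx":0,"ty":0,"tz":4,"grip":60},{"rx":0,"ry":0,"rz":0,"tx":0,"ty":0,"tz":4,"grip":60}]'
```

```text
time: 5.8
ee_pos: [629.0, 31.8, 215.2]
tool_rot: [0.685, 0.729, -0.001, -0.001]
wrist_force: [-4.8, -2.7, -0.3]
width: 0.746
gripper_force: 68.8
```

```bash
python3 -m creep '[{"rx":0,"ry":0,"rz":0,"tx":0,"ty":0,"tz":1,"grip":60},{"rx":0,"ry":0,"rz":0,"tx":0,"ty":0,"tz":2,"grip":60},{"rx":0,"ry":0,"rz":0,"tx":0,"ty":0,"tz":2,"grip":60}]'
python3 -m creep '[{"rx":0,"ry":0,"rz":0,"tx":0,"ty":0,"tz":0,"grip":85},{"rx":0,"ry":0,"rz":0,"tx":0,"ty":0,"tz":0,"grip":85},{"rx":0,"ry":0,"rz":0,"tx":0,"ty":0,"tz":0,"grip":85},{"rx":0,"ry":0,"rz":0,"tx":0,"ty":0,"tz":0,"grip":85}]'
python3 -m creep '[{"rx":0,"ry":0,"rz":0,"tx":0,"ty":0,"tz":-10,"grip":85},{"rx":0,"ry":0,"rz":0,"tx":0,"ty":0,"tz":-40,"grip":85},{"rx":0,"ry":0,"rz":0,"tx":0,"ty":0,"tz":-80,"grip":85},{"rx":0,"ry":0,"rz":0,"tx":0,"ty":0,"tz":-121,"grip":85},{"rx":0,"ry":0,"rz":0,"tx":0,"ty":0,"tz":-160,"grip":85}]'
python3 -c "
from h import *
cv2.imwrite('pics/s3.png',cv2.resize(eyes.grab_frame('scene')[190:290,300:440,::-1],None,fx=5,fy=5,interpolation=cv2.INTER_CUBIC))
cv2.imwrite('pics/w3.png',eyes.grab_frame('wrist')[:,:,::-1])"
```

```text
time: 6.05
ee_pos: [629.0, 31.7, 213.9]
tool_rot: [0.685, 0.729, -0.001, -0.001]
wrist_force: [-5.5, -1.6, 4.4]
width: 0.746
gripper_force: 69.3
time: 6.38
ee_pos: [631.1, 32.2, 214.2]
tool_rot: [0.686, 0.728, 0.001, 0.001]
wrist_force: [0.1, 0.3, 0.5]
width: 0.996
gripper_force: 0.0
time: 6.8
ee_pos: [629.9, 31.8, 376.3]
tool_rot: [0.686, 0.728, 0.0, 0.0]
wrist_force: [-0.2, 0.5, -0.3]
width: 0.994
gripper_force: 0.0
```

View pics/s3.png

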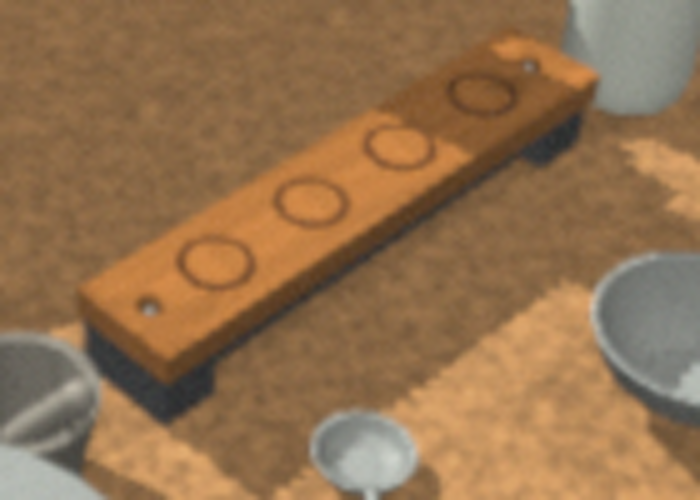

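View pics/w3.png

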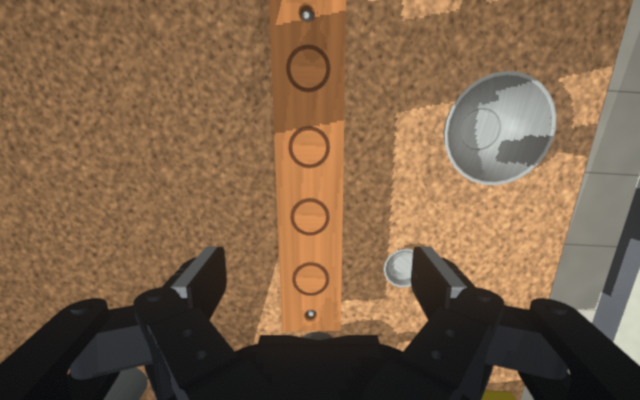

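Both pins show in their holes and the board lies flush on both blocks. Rings in the wrist view: (308,68), (309,147), (310,217), (311,279).

```bash
cat >> h.py <<'E'
YAW=.0627
E
python3 -c "
from h import *
q=np.array([ray('wrist',u,v,53)[:2] for u,v in((308,68),(309,147),(310,217),(311,279))]);print(q,q.mean(0),np.arctan2(*(q[0]-q[3])[::-1]),np.linalg.norm(q[0]-q[3]))
print(rel([490,358,330],YAW))"
```

```text
[[620.95 137.2 ]
 [625.44  67.67]
 [630.04  -1.97]
 [634.74 -71.17]] [627.79  32.94] 1.6368691823635486 208.82536513084682
(array([ 334.92, -123.97,   49.85]), array([ 0.02, -0.  , -0.  ]))
```

```bash
cat >> h.py <<'E'
def lid(P,diam):
    """refine lid centre (at height P[2]) in the wrist view by Hough circles near the prediction"""
    p=eyes.camera_params('wrist');im=eyes.grab_frame('wrist');g=cv2.medianBlur(cv2.cvtColor(im,cv2.COLOR_RGB2GRAY),3)
    u=proj('wrist',P,p);r=np.linalg.norm(proj('wrist',np.add(P,[0,diam/2,0]),p)-proj('wrist',np.add(P,[0,-diam/2,0]),p))/2
    c=cv2.HoughCircles(g,cv2.HOUGH_GRADIENT_ALT,1.5,5,param1=200,param2=.7,minRadius=int(.8*r),maxRadius=int(1.2*r)+1)
    print('pred',u,r)
    if c is not None:
        c=c.reshape(-1,c.shape[-1])
        for q in sorted(c,key=lambda q:np.hypot(*(q[:2]-u)))[:3]:print('circ',q[:3],ray('wrist',q[0],q[1],P[2],p))
E
python3 -m creep '[{"rx":0,"ry":0,"rz":0,"tx":0,"ty":-40,"tz":0,"grip":85},{"rx":0,"ry":0,"rz":0,"tx":0,"ty":-80,"tz":0,"grip":85},{"rx":0,"ry":0,"rz":0,"tx":10,"ty":-118,"tz":0,"grip":85},{"rx":0,"ry":0,"rz":0,"tx":50,"ty":-124,"tz":0,"grip":85},{"rx":0,"ry":0,"rz":0,"tx":90,"ty":-124,"tz":0,"grip":85}]' >/dev/null
python3 -m creep '[{"rx":0,"ry":0,"rz":0,"tx":40,"ty":0,"tz":0,"grip":85},{"rx":0,"ry":0,"rz":0,"tx":80,"ty":0,"tz":0,"grip":85},{"rx":0,"ry":0,"rz":0,"tx":120,"ty":0,"tz":0,"grip":85},{"rx":0,"ry":0,"rz":0,"tx":150,"ty":0,"tz":0,"grip":85},{"rx":0,"ry":0,"rz":0,"tx":175,"ty":0,"tz":0,"grip":85}]'
python3 -c "
from h import *
lid([490,358,116],53)
print(rel([490,358,240],YAW))"
```

```text
time: 7.73
ee_pos: [489.3, 292.7, 373.8]
tool_rot: [0.684, 0.729, 0.001, -0.0]
wrist_force: [-0.1, 0.5, 1.1]
width: 0.994
gripper_force: 0.0
pred [326.67 116.7 ] 38.90749614011994
circ [325.5  117.    34.57] [489.19 357.75 116.  ]
circ [477.   240.    40.78] [614.11 272.44 116.  ]
circ [484.5  234.    41.82] [618.96 277.77 116.  ]
(array([ 58.94,   5.24, 133.8 ]), array([ 0.  , -0.01,  0.01]))
```

```bash
python3 -m creep '[{"rx":0,"ry":0,"rz":0,"tx":30,"ty":2,"tz":0,"grip":85},{"rx":0,"ry":0,"rz":0,"tx":59,"ty":4.5,"tz":15,"grip":85},{"rx":0,"ry":0,"rz":0,"tx":59,"ty":4.5,"tz":50,"grip":85},{"rx":0,"ry":0,"rz":0,"tx":59,"ty":4.5,"tz":85,"grip":85},{"rx":0,"ry":0,"rz":0,"tx":59,"ty":4.5,"tz":110,"grip":85}]' >/dev/null
python3 -m creep '[{"rx":0,"ry":0,"rz":0,"tx":0,"ty":0,"tz":15,"grip":85},{"rx":0,"ry":0,"rz":0,"tx":0,"ty":0,"tz":24,"grip":85},{"rx":0,"ry":0,"rz":0,"tx":0,"ty":0,"tz":24,"grip":85}]'
python3 -c "
from h import *
print(rel([489.2,357.8,240],YAW))"
```

```text
time: 8.45
ee_pos: [490.6, 347.7, 238.0]
tool_rot: [0.686, 0.728, -0.002, -0.0]
wrist_force: [-0.4, 0.0, 1.3]
width: 0.995
gripper_force: 0.0
(array([10.18, -0.8 , -2.03]), array([-0.,  0., -0.]))
```

```bash
python3 -m creep '[{"rx":0,"ry":0,"rz":0,"tx":10,"ty":-1,"tz":0,"grip":85},{"rx":0,"ry":0,"rz":0,"tx":10,"ty":-1,"tz":0,"grip":70},{"rx":0,"ry":0,"rz":0,"tx":10,"ty":-1,"tz":0,"grip":45},{"rx":0,"ry":0,"rz":0,"tx":10,"ty":-1,"tz":0,"grip":45},{"rx":0,"ry":0,"rz":0,"tx":10,"ty":-1,"tz":0,"grip":45}]' 45
python3 -m creep '[{"rx":0,"ry":0,"rz":0,"tx":0,"ty":0,"tz":0,"grip":45},{"rx":0,"ry":0,"rz":0,"tx":0,"ty":0,"tz":0,"grip":45},{"rx":0,"ry":0,"rz":0,"tx":0,"ty":0,"tz":-15,"grip":45},{"rx":0,"ry":0,"rz":0,"tx":0,"ty":0,"tz":-45,"grip":45},{"rx":0,"ry":0,"rz":0,"tx":0,"ty":0,"tz":-75,"grip":45}]'
python3 -m creep '[{"rx":0,"ry":0,"rz":0,"tx":0,"ty":0,"tz":-5,"grip":45},{"rx":0,"ry":0,"rz":0,"tx":0,"ty":0,"tz":-5,"grip":45}]'
python3 -c "
from h import *
print(rel([490,137,315],YAW))"
```

```text
time: 8.87
ee_pos: [490.0, 358.7, 241.2]
tool_rot: [0.686, 0.728, 0.001, -0.0]
wrist_force: [-0.0, 1.9, 4.3]
width: 0.61
gripper_force: 46.9
time: 9.28
ee_pos: [488.6, 357.4, 314.3]
tool_rot: [0.686, 0.728, -0.002, -0.0]
wrist_force: [1.6, 0.3, -3.1]
width: 0.613
gripper_force: 47.7
time: 9.45
ee_pos: [490.1, 358.1, 321.7]
tool_rot: [0.686, 0.728, 0.002, 0.0]
wrist_force: [0.2, 0.2, -2.6]
width: 0.61
gripper_force: 47.9
(array([-220.73,  -13.31,    6.14]), array([ 0., -0., -0.]))
```

```bash
python3 -m creep '[{"rx":0,"ry":0,"rz":0,"tx":-25,"ty":-1,"tz":0,"grip":45},{"rx":0,"ry":0,"rz":0,"tx":-60,"ty":-4,"tz":0,"grip":45},{"rx":0,"ry":0,"rz":0,"tx":-97,"ty":-6,"tz":0,"grip":45},{"rx":0,"ry":0,"rz":0,"tx":-134,"ty":-8,"tz":0,"grip":45},{"rx":0,"ry":0,"rz":0,"tx":-171,"ty":-10,"tz":0,"grip":45}]' >/dev/null
python3 -m creep '[{"rx":0,"ry":0,"rz":0,"tx":-25,"ty":4,"tz":0,"grip":45},{"rx":0,"ry":0,"rz":0,"tx":-45,"ty":22,"tz":0,"grip":45},{"rx":0,"ry":0,"rz":0,"tx":-52,"ty":55,"tz":0,"grip":45},{"rx":0,"ry":0,"rz":0,"tx":-55,"ty":88,"tz":0,"grip":45},{"rx":0,"ry":0,"rz":0,"tx":-55,"ty":110,"tz":0,"grip":45}]' >/dev/null
python3 -m creep '[{"rx":0,"ry":0,"rz":0,"tx":0,"ty":0,"tz":0,"grip":45},{"rx":0,"ry":0,"rz":0,"tx":0,"ty":0,"tz":0,"grip":45}]'
python3 -c "
from h import *
print(rel([621.9,137.3,294],YAW))"
```

```text
time: 10.45
ee_pos: [603.1, 138.3, 317.8]
tool_rot: [0.686, 0.728, -0.001, -0.001]
wrist_force: [-1.3, -0.1, -2.1]
width: 0.614
gripper_force: 48.0
(array([-2.1 , 18.78, 23.78]), array([-0.,  0., -0.]))
```

```bash
python3 -m creep '[{"rx":0,"ry":0,"rz":0,"tx":-2,"ty":10,"tz":0,"grip":45},{"rx":0,"ry":0,"rz":0,"tx":-2,"ty":18.5,"tz":5,"grip":45},{"rx":0,"ry":0,"rz":0,"tx":-2,"ty":18.5,"tz":12,"grip":45},{"rx":0,"ry":0,"rz":0,"tx":-2,"ty":18.5,"tz":17,"grip":45},{"rx":0,"ry":0,"rz":0,"tx":-2,"ty":18.5,"tz":20,"grip":45}]' 
python3 -m creep '[{"rx":0,"ry":0,"rz":0,"tx":0,"ty":0,"tz":1,"grip":45},{"rx":0,"ry":0,"rz":0,"tx":0,"ty":0,"tz":2,"grip":45},{"rx":0,"ry":0,"rz":0,"tx":0,"ty":0,"tz":2,"grip":45}]'
```

```text
time: 10.87
ee_pos: [620.5, 137.8, 298.3]
tool_rot: [0.685, 0.728, -0.001, -0.001]
wrist_force: [0.0, 0.1, -2.6]
width: 0.611
gripper_force: 48.0
time: 11.12
ee_pos: [621.1, 137.7, 297.6]
tool_rot: [0.686, 0.728, -0.0, -0.0]
wrist_force: [0.4, -0.2, -2.4]
width: 0.608
gripper_force: 48.0
```

```bash
python3 -m creep '[{"rx":0,"ry":0,"rz":0,"tx":0,"ty":0,"tz":1,"grip":45},{"rx":0,"ry":0,"rz":0,"tx":0,"ty":0,"tz":2,"grip":45},{"rx":0,"ry":0,"rz":0,"tx":0,"ty":0,"tz":2,"grip":45}]'
python3 -m creep '[{"rx":0,"ry":0,"rz":0,"tx":0,"ty":0,"tz":1,"grip":45},{"rx":0,"ry":0,"rz":0,"tx":0,"ty":0,"tz":1,"grip":45}]'
```

```text
time: 11.37
ee_pos: [621.4, 137.7, 295.8]
tool_rot: [0.686, 0.728, 0.0, 0.0]
wrist_force: [-0.6, 0.2, -1.9]
width: 0.61
gripper_force: 48.0
time: 11.53
ee_pos: [621.4, 137.6, 294.7]
tool_rot: [0.686, 0.728, -0.0, -0.0]
wrist_force: [0.1, -0.3, -1.8]
width: 0.61
gripper_force: 48.0
```

```bash
python3 -m creep '[{"rx":0,"ry":0,"rz":0,"tx":0,"ty":0,"tz":1,"grip":45},{"rx":0,"ry":0,"rz":0,"tx":0,"ty":0,"tz":1,"grip":45}]'
python3 -m creep '[{"rx":0,"ry":0,"rz":0,"tx":0,"ty":0,"tz":0.5,"grip":45},{"rx":0,"ry":0,"rz":0,"tx":0,"ty":0,"tz":1,"grip":45}]'
```

```text
time: 11.7
ee_pos: [621.6, 137.6, 294.1]
tool_rot: [0.686, 0.728, 0.0, -0.0]
wrist_force: [-0.6, -0.3, 0.7]
width: 0.613
gripper_force: 48.3
time: 11.87
ee_pos: [621.7, 137.5, 294.1]
tool_rot: [0.686, 0.728, 0.0, -0.0]
wrist_force: [-2.9, 0.9, 10.5]
width: 0.611
gripper_force: 49.0
```

```bash
python3 -m creep '[{"rx":0,"ry":0,"rz":0,"tx":0,"ty":0,"tz":-0.5,"grip":60},{"rx":0,"ry":0,"rz":0,"tx":0,"ty":0,"tz":-0.5,"grip":85},{"rx":0,"ry":0,"rz":0,"tx":0,"ty":0,"tz":-0.5,"grip":85},{"rx":0,"ry":0,"rz":0,"tx":0,"ty":0,"tz":-10,"grip":85},{"rx":0,"ry":0,"rz":0,"tx":0,"ty":0,"tz":-40,"grip":85}]'
python3 -m creep '[{"rx":0,"ry":0,"rz":0,"tx":0,"ty":0,"tz":-25,"grip":85},{"rx":0,"ry":0,"rz":0,"tx":0,"ty":0,"tz":-45,"grip":85},{"rx":0,"ry":0,"rz":0,"tx":-5,"ty":-25,"tz":-45,"grip":85},{"rx":0,"ry":0,"rz":0,"tx":-33,"ty":-50,"tz":-45,"grip":85},{"rx":0,"ry":0,"rz":0,"tx":-65,"ty":-72,"tz":-45,"grip":85}]' >/dev/null
python3 -m creep '[{"rx":0,"ry":0,"rz":0,"tx":-34,"ty":-17,"tz":0,"grip":85},{"rx":0,"ry":0,"rz":0,"tx":-68,"ty":-34,"tz":0,"grip":85},{"rx":0,"ry":0,"rz":0,"tx":-102,"ty":-51,"tz":0,"grip":85},{"rx":0,"ry":0,"rz":0,"tx":-136,"ty":-68,"tz":0,"grip":85},{"rx":0,"ry":0,"rz":0,"tx":-170,"ty":-85,"tz":0,"grip":85}]' >/dev/null
python3 -m creep '[{"rx":0,"ry":0,"rz":0,"tx":-34,"ty":-17,"tz":0,"grip":85},{"rx":0,"ry":0,"rz":0,"tx":-68,"ty":-34,"tz":0,"grip":85},{"rx":0,"ry":0,"rz":0,"tx":-102,"ty":-51,"tz":0,"grip":85},{"rx":0,"ry":0,"rz":0,"tx":-136,"ty":-68,"tz":0,"grip":85},{"rx":0,"ry":0,"rz":0,"tx":-170,"ty":-85,"tz":0,"grip":85}]' >/dev/null
python3 -m creep '[{"rx":0,"ry":0,"rz":0,"tx":0,"ty":0,"tz":0,"grip":85},{"rx":0,"ry":0,"rz":0,"tx":0,"ty":0,"tz":0,"grip":85}]'
python3 -c "
from h import *
lid([395.4,-269.5,94],48)
print(rel([395.4,-269.5,230],YAW))"
```

```text
time: 12.28
ee_pos: [619.6, 137.9, 329.5]
tool_rot: [0.685, 0.728, -0.004, -0.002]
wrist_force: [0.6, 0.8, -0.2]
width: 0.996
gripper_force: 0.0
time: 13.7
ee_pos: [402.7, -283.8, 378.5]
tool_rot: [0.688, 0.726, -0.0, 0.001]
wrist_force: [0.4, 0.9, -0.8]
width: 0.994
gripper_force: 0.0
pred [311.62 178.74] 28.438606041375245
circ [312.   177.    26.25] [ 395.64 -268.02   94.  ]
circ [589.5  123.    31.49] [ 613.24 -212.76   94.  ]
(array([ 12.83,  -7.69, 148.12]), array([ 0.  , -0.  , -0.01]))
```

```bash
python3 -m creep '[{"rx":0,"ry":0,"rz":-0.005,"tx":7,"ty":-4,"tz":20,"grip":85},{"rx":0,"ry":0,"rz":-0.005,"tx":14.3,"ty":-7.5,"tz":45,"grip":85},{"rx":0,"ry":0,"rz":-0.005,"tx":14.3,"ty":-7.5,"tz":75,"grip":85},{"rx":0,"ry":0,"rz":-0.005,"tx":14.3,"ty":-7.5,"tz":105,"grip":85},{"rx":0,"ry":0,"rz":-0.005,"tx":14.3,"ty":-7.5,"tz":130,"grip":85}]' >/dev/null
python3 -m creep '[{"rx":0,"ry":0,"rz":0,"tx":0,"ty":0,"tz":10,"grip":85},{"rx":0,"ry":0,"rz":0,"tx":0,"ty":0,"tz":17,"grip":85},{"rx":0,"ry":0,"rz":0,"tx":0,"ty":0,"tz":17,"grip":85}]'
python3 -c "
from h import *
print(rel([395.6,-268,230],YAW))"
```

```text
time: 14.42
ee_pos: [396.4, -266.5, 230.1]
tool_rot: [0.683, 0.73, 0.0, -0.001]
wrist_force: [0.1, 0.4, -0.2]
width: 0.996
gripper_force: 0.0
(array([-1.48, -0.9 ,  0.11]), array([-0., -0.,  0.]))
```

```bash
python3 -m creep '[{"rx":0,"ry":0,"rz":0,"tx":-1.5,"ty":-1,"tz":0,"grip":70},{"rx":0,"ry":0,"rz":0,"tx":-1.5,"ty":-1,"tz":0,"grip":40},{"rx":0,"ry":0,"rz":0,"tx":-1.5,"ty":-1,"tz":0,"grip":40},{"rx":0,"ry":0,"rz":0,"tx":-1.5,"ty":-1,"tz":0,"grip":40},{"rx":0,"ry":0,"rz":0,"tx":-1.5,"ty":-1,"tz":0,"grip":40}]' 45
python3 -m creep '[{"rx":0,"ry":0,"rz":0,"tx":0,"ty":0,"tz":0,"grip":40},{"rx":0,"ry":0,"rz":0,"tx":0,"ty":0,"tz":-10,"grip":40},{"rx":0,"ry":0,"rz":0,"tx":0,"ty":0,"tz":-35,"grip":40},{"rx":0,"ry":0,"rz":0,"tx":0,"ty":0,"tz":-65,"grip":40},{"rx":0,"ry":0,"rz":0,"tx":0,"ty":0,"tz":-80,"grip":40}]'
python3 -m creep '[{"rx":0,"ry":0,"rz":0,"tx":0,"ty":0,"tz":0,"grip":40},{"rx":0,"ry":0,"rz":0,"tx":0,"ty":0,"tz":0,"grip":40}]'
python3 -c "
from h import *
print(rel([626.3,67.4,283],YAW))"
```

```text
time: 14.83
ee_pos: [395.4, -269.2, 232.0]
tool_rot: [0.684, 0.73, 0.0, 0.001]
wrist_force: [0.1, 0.7, 5.4]
width: 0.552
gripper_force: 45.2
time: 15.25
ee_pos: [394.9, -269.2, 313.6]
tool_rot: [0.684, 0.73, 0.0, 0.001]
wrist_force: [0.5, 0.6, -2.3]
width: 0.546
gripper_force: 47.1
time: 15.42
ee_pos: [395.0, -268.6, 311.8]
tool_rot: [0.684, 0.73, 0.0, 0.001]
wrist_force: [-0.2, 0.6, -1.5]
width: 0.547
gripper_force: 47.1
(array([320.21, 252.7 ,  29.08]), array([0., 0., 0.]))
```

```bash
python3 -m creep '[{"rx":0,"ry":0,"rz":0,"tx":18,"ty":14,"tz":0,"grip":40},{"rx":0,"ry":0,"rz":0,"tx":45,"ty":36,"tz":0,"grip":40},{"rx":0,"ry":0,"rz":0,"tx":75,"ty":59,"tz":0,"grip":40},{"rx":0,"ry":0,"rz":0,"tx":105,"ty":83,"tz":0,"grip":40},{"rx":0,"ry":0,"rz":0,"tx":135,"ty":106,"tz":0,"grip":40}]' >/dev/null
python3 -m creep '[{"rx":0,"ry":0,"rz":0,"tx":30,"ty":24,"tz":0,"grip":40},{"rx":0,"ry":0,"rz":0,"tx":60,"ty":47,"tz":0,"grip":40},{"rx":0,"ry":0,"rz":0,"tx":90,"ty":71,"tz":0,"grip":40},{"rx":0,"ry":0,"rz":0,"tx":115,"ty":91,"tz":0,"grip":40},{"rx":0,"ry":0,"rz":0,"tx":135,"ty":110,"tz":0,"grip":40}]' >/dev/null
python3 -m creep '[{"rx":0,"ry":0,"rz":0,"tx":12,"ty":10,"tz":0,"grip":40},{"rx":0,"ry":0,"rz":0,"tx":20,"ty":20,"tz":0,"grip":40},{"rx":0,"ry":0,"rz":0,"tx":20,"ty":20,"tz":0,"grip":40},{"rx":0,"ry":0,"rz":0,"tx":20,"ty":20,"tz":0,"grip":40}]'
python3 -c "
from h import *
print(rel([626.3,67.4,284],YAW))"
```

```text
time: 16.58
ee_pos: [611.0, 34.6, 310.1]
tool_rot: [0.684, 0.729, -0.001, -0.0]
wrist_force: [-0.1, -0.6, -1.7]
width: 0.548
gripper_force: 47.1
(array([31.73, 17.43, 26.03]), array([-0.,  0.,  0.]))
```

```bash
python3 -m creep '[{"rx":0,"ry":0,"rz":0,"tx":15,"ty":9,"tz":0,"grip":40},{"rx":0,"ry":0,"rz":0,"tx":28,"ty":17,"tz":0,"grip":40},{"rx":0,"ry":0,"rz":0,"tx":31.5,"ty":17,"tz":6,"grip":40},{"rx":0,"ry":0,"rz":0,"tx":31.5,"ty":17,"tz":14,"grip":40},{"rx":0,"ry":0,"rz":0,"tx":31.5,"ty":17,"tz":21,"grip":40}]' 
python3 -m creep '[{"rx":0,"ry":0,"rz":0,"tx":0,"ty":0,"tz":1,"grip":40},{"rx":0,"ry":0,"rz":0,"tx":0,"ty":0,"tz":2,"grip":40},{"rx":0,"ry":0,"rz":0,"tx":0,"ty":0,"tz":2.5,"grip":40},{"rx":0,"ry":0,"rz":0,"tx":0,"ty":0,"tz":2.5,"grip":40}]'
python3 -m creep '[{"rx":0,"ry":0,"rz":0,"tx":0,"ty":0,"tz":1,"grip":40},{"rx":0,"ry":0,"rz":0,"tx":0,"ty":0,"tz":1,"grip":40}]'
python3 -m creep '[{"rx":0,"ry":0,"rz":0,"tx":0,"ty":0,"tz":0.7,"grip":40},{"rx":0,"ry":0,"rz":0,"tx":0,"ty":0,"tz":0.7,"grip":40}]'
```

```text
time: 17.0
ee_pos: [625.7, 67.9, 288.7]
tool_rot: [0.684, 0.73, -0.001, -0.0]
wrist_force: [0.1, -0.6, -2.6]
width: 0.551
gripper_force: 47.1
time: 17.33
ee_pos: [626.4, 67.7, 287.2]
tool_rot: [0.684, 0.729, -0.0, 0.0]
wrist_force: [-0.3, -0.1, -2.2]
width: 0.549
gripper_force: 47.1
time: 17.5
ee_pos: [626.6, 68.2, 286.4]
tool_rot: [0.684, 0.73, 0.0, 0.0]
wrist_force: [0.3, 0.1, -1.6]
width: 0.55
gripper_force: 47.1
time: 17.67
ee_pos: [626.5, 68.5, 285.6]
tool_rot: [0.684, 0.73, 0.0, 0.0]
wrist_force: [-0.2, 0.3, -1.2]
width: 0.548
gripper_force: 47.1
```

```bash
python3 -m creep '[{"rx":0,"ry":0,"rz":0,"tx":0,"ty":0,"tz":0.7,"grip":40},{"rx":0,"ry":0,"rz":0,"tx":0,"ty":0,"tz":0.7,"grip":40}]' | grep -E "ee|wri"
python3 -m creep '[{"rx":0,"ry":0,"rz":0,"tx":0,"ty":0,"tz":0.7,"grip":40},{"rx":0,"ry":0,"rz":0,"tx":0,"ty":0,"tz":0.7,"grip":40}]'| grep -E "ee|wri"
```

```text
ee_pos: [626.6, 68.3, 285.1]
wrist_force: [-0.1, 0.2, 0.3]
ee_pos: [626.7, 68.3, 285.1]
wrist_force: [-0.8, 0.8, 5.3]
```

```bash
python3 -m creep '[{"rx":0,"ry":0,"rz":0,"tx":0,"ty":0,"tz":-0.5,"grip":60},{"rx":0,"ry":0,"rz":0,"tx":0,"ty":0,"tz":-0.5,"grip":85},{"rx":0,"ry":0,"rz":0,"tx":0,"ty":0,"tz":-0.5,"grip":85},{"rx":0,"ry":0,"rz":0,"tx":0,"ty":0,"tz":-10,"grip":85},{"rx":0,"ry":0,"rz":0,"tx":0,"ty":0,"tz":-40,"grip":85}]'
python3 -m creep '[{"rx":0,"ry":0,"rz":0,"tx":0,"ty":0,"tz":-30,"grip":85},{"rx":0,"ry":0,"rz":0,"tx":0,"ty":0,"tz":-52,"grip":85},{"rx":0,"ry":0,"rz":0,"tx":0,"ty":-30,"tz":-52,"grip":85},{"rx":0,"ry":0,"rz":0,"tx":0,"ty":-65,"tz":-52,"grip":85},{"rx":0,"ry":0,"rz":0,"tx":10,"ty":-100,"tz":-52,"grip":85}]' >/dev/null
python3 -m creep '[{"rx":0,"ry":0,"rz":0,"tx":27,"ty":-25,"tz":0,"grip":85},{"rx":0,"ry":0,"rz":0,"tx":54,"ty":-50,"tz":0,"grip":85},{"rx":0,"ry":0,"rz":0,"tx":81,"ty":-75,"tz":0,"grip":85},{"rx":0,"ry":0,"rz":0,"tx":108,"ty":-100,"tz":0,"grip":85},{"rx":0,"ry":0,"rz":0,"tx":135,"ty":-125,"tz":0,"grip":85}]' >/dev/null
python3 -m creep '[{"rx":0,"ry":0,"rz":0,"tx":27,"ty":-12,"tz":0,"grip":85},{"rx":0,"ry":0,"rz":0,"tx":48,"ty":-21,"tz":0,"grip":85},{"rx":0,"ry":0,"rz":0,"tx":48,"ty":-21,"tz":0,"grip":85},{"rx":0,"ry":0,"rz":0,"tx":48,"ty":-21,"tz":0,"grip":85}]'
python3 -c "
from h import *
lid([367.5,292.5,72],43)
print(rel([367.5,292.5,207],YAW))"
```

```text
time: 18.42
ee_pos: [624.8, 68.9, 321.1]
tool_rot: [0.684, 0.73, -0.003, -0.003]
wrist_force: [-0.2, 0.2, 0.1]
width: 0.993
gripper_force: 0.0
time: 19.58
ee_pos: [368.1, 246.1, 376.5]
tool_rot: [0.682, 0.731, 0.0, 0.0]
wrist_force: [0.7, 0.1, -0.2]
width: 0.996
gripper_force: 0.0
pred [322.52 139.03] 25.235577852429408
circ [322.5  141.    22.51] [367.61 290.82  72.  ]
(array([ 47.51,   1.87, 169.55]), array([ 0., -0.,  0.]))
```

```bash
python3 -m creep '[{"rx":0,"ry":0,"rz":0.005,"tx":25,"ty":1,"tz":25,"grip":85},{"rx":0,"ry":0,"rz":0.005,"tx":45.8,"ty":2,"tz":50,"grip":85},{"rx":0,"ry":0,"rz":0.005,"tx":45.8,"ty":2,"tz":85,"grip":85},{"rx":0,"ry":0,"rz":0.005,"tx":45.8,"ty":2,"tz":115,"grip":85},{"rx":0,"ry":0,"rz":0.005,"tx":45.8,"ty":2,"tz":142,"grip":85}]' >/dev/null
python3 -m creep '[{"rx":0,"ry":0,"rz":0,"tx":0,"ty":0,"tz":15,"grip":85},{"rx":0,"ry":0,"rz":0,"tx":0,"ty":0,"tz":27,"grip":85},{"rx":0,"ry":0,"rz":0,"tx":0,"ty":0,"tz":27,"grip":85}]'
python3 -c "
from h import *
print(rel([367.6,291,207],YAW))"
```

```text
time: 20.3
ee_pos: [368.6, 288.9, 205.4]
tool_rot: [0.687, 0.727, -0.002, 0.0]
wrist_force: [-1.1, -0.8, 0.0]
width: 0.994
gripper_force: 0.0
(array([ 2.15, -0.85, -1.58]), array([-0.  ,  0.  , -0.01]))
```

```bash
python3 -m creep '[{"rx":0,"ry":0,"rz":-0.005,"tx":2,"ty":-1,"tz":0,"grip":70},{"rx":0,"ry":0,"rz":-0.005,"tx":2,"ty":-1,"tz":0,"grip":35},{"rx":0,"ry":0,"rz":-0.005,"tx":2,"ty":-1,"tz":0,"grip":35},{"rx":0,"ry":0,"rz":-0.005,"tx":2,"ty":-1,"tz":0,"grip":35},{"rx":0,"ry":0,"rz":-0.005,"tx":2,"ty":-1,"tz":0,"grip":35}]' 40
python3 -m creep '[{"rx":0,"ry":0,"rz":0,"tx":0,"ty":0,"tz":0,"grip":35},{"rx":0,"ry":0,"rz":0,"tx":0,"ty":0,"tz":-10,"grip":35},{"rx":0,"ry":0,"rz":0,"tx":0,"ty":0,"tz":-35,"grip":35},{"rx":0,"ry":0,"rz":0,"tx":0,"ty":0,"tz":-65,"grip":35},{"rx":0,"ry":0,"rz":0,"tx":0,"ty":0,"tz":-80,"grip":35}]' >/dev/null
python3 -m creep '[{"rx":0,"ry":0,"rz":0,"tx":0,"ty":0,"tz":0,"grip":35},{"rx":0,"ry":0,"rz":0,"tx":0,"ty":0,"tz":0,"grip":35}]'
python3 -c "
from h import *
print(rel([540,-6,287],YAW))"
```

```text
time: 20.72
ee_pos: [366.8, 292.9, 208.2]
tool_rot: [0.684, 0.73, 0.001, 0.0]
wrist_force: [-0.3, -1.2, 6.2]
width: 0.495
gripper_force: 40.1
time: 21.3
ee_pos: [366.1, 293.1, 287.9]
tool_rot: [0.683, 0.73, 0.001, -0.0]
wrist_force: [0.8, 0.4, -0.2]
width: 0.493
gripper_force: 41.1
(array([-309.97,  153.75,    0.62]), array([ 0., -0.,  0.]))
```

```bash
python3 -m creep '[{"rx":0,"ry":0,"rz":0,"tx":-20,"ty":10,"tz":0,"grip":35},{"rx":0,"ry":0,"rz":0,"tx":-50,"ty":25,"tz":0,"grip":35},{"rx":0,"ry":0,"rz":0,"tx":-83,"ty":41,"tz":0,"grip":35},{"rx":0,"ry":0,"rz":0,"tx":-116,"ty":58,"tz":0,"grip":35},{"rx":0,"ry":0,"rz":0,"tx":-149,"ty":74,"tz":0,"grip":35}]' >/dev/null
python3 -m creep '[{"rx":0,"ry":0,"rz":0,"tx":-33,"ty":16,"tz":0,"grip":35},{"rx":0,"ry":0,"rz":0,"tx":-66,"ty":32,"tz":0,"grip":35},{"rx":0,"ry":0,"rz":0,"tx":-99,"ty":49,"tz":0,"grip":35},{"rx":0,"ry":0,"rz":0,"tx":-132,"ty":65,"tz":0,"grip":35},{"rx":0,"ry":0,"rz":0,"tx":-155,"ty":78,"tz":0,"grip":35}]' >/dev/null
python3 -m creep '[{"rx":0,"ry":0,"rz":0,"tx":-5,"ty":2,"tz":0,"grip":35},{"rx":0,"ry":0,"rz":0,"tx":-5,"ty":2,"tz":0,"grip":35},{"rx":0,"ry":0,"rz":0,"tx":-5,"ty":2,"tz":0,"grip":35}]'
python3 -c "
from h import *
print(rel([630.7,-3,260.5],YAW))"
```

```text
time: 22.38
ee_pos: [539.2, -5.2, 285.9]
tool_rot: [0.684, 0.73, -0.001, -0.002]
wrist_force: [0.2, 0.5, -1.0]
width: 0.492
gripper_force: 41.1
(array([-3.79, 91.53, 25.05]), array([-0., -0.,  0.]))
```

```bash
python3 -m creep '[{"rx":0,"ry":0,"rz":0,"tx":-1,"ty":25,"tz":0,"grip":35},{"rx":0,"ry":0,"rz":0,"tx":-2,"ty":55,"tz":0,"grip":35},{"rx":0,"ry":0,"rz":0,"tx":-3,"ty":78,"tz":0,"grip":35},{"rx":0,"ry":0,"rz":0,"tx":-3.5,"ty":91,"tz":5,"grip":35},{"rx":0,"ry":0,"rz":0,"tx":-3.5,"ty":91,"tz":12,"grip":35}]' >/dev/null
python3 -m creep '[{"rx":0,"ry":0,"rz":0,"tx":0,"ty":0,"tz":4,"grip":35},{"rx":0,"ry":0,"rz":0,"tx":0,"ty":0,"tz":7,"grip":35},{"rx":0,"ry":0,"rz":0,"tx":0,"ty":0,"tz":7,"grip":35},{"rx":0,"ry":0,"rz":0,"tx":0,"ty":0,"tz":7,"grip":35}]'
python3 -c "
from h import *
print(rel([630.7,-3,260.5],YAW))"
```

```text
time: 23.13
ee_pos: [629.7, -2.9, 267.6]
tool_rot: [0.684, 0.73, -0.001, -0.001]
wrist_force: [-0.4, -0.0, -1.2]
width: 0.491
gripper_force: 41.1
(array([-0.16,  0.98,  7.13]), array([-0., -0.,  0.]))
```

```bash
python3 -m creep '[{"rx":0,"ry":0,"rz":0,"tx":0,"ty":1,"tz":1.5,"grip":35},{"rx":0,"ry":0,"rz":0,"tx":0,"ty":1,"tz":3,"grip":35},{"rx":0,"ry":0,"rz":0,"tx":0,"ty":1,"tz":4.5,"grip":35},{"rx":0,"ry":0,"rz":0,"tx":0,"ty":1,"tz":4.5,"grip":35}]'|grep -E "ee|wri"
python3 -m creep '[{"rx":0,"ry":0,"rz":0,"tx":0,"ty":0,"tz":1,"grip":35},{"rx":0,"ry":0,"rz":0,"tx":0,"ty":0,"tz":1,"grip":35}]'|grep -E "ee|wri"
python3 -m creep '[{"rx":0,"ry":0,"rz":0,"tx":0,"ty":0,"tz":0.8,"grip":35},{"rx":0,"ry":0,"rz":0,"tx":0,"ty":0,"tz":0.8,"grip":35}]'|grep -E "ee|wri"
python3 -m creep '[{"rx":0,"ry":0,"rz":0,"tx":0,"ty":0,"tz":0.5,"grip":35},{"rx":0,"ry":0,"rz":0,"tx":0,"ty":0,"tz":0.5,"grip":35}]'|grep -E "ee|wri"
```

```text
ee_pos: [632.0, -3.1, 263.5]
wrist_force: [-0.0, -0.4, -2.4]
ee_pos: [632.2, -3.1, 262.5]
wrist_force: [0.0, 0.8, -3.1]
ee_pos: [632.2, -3.1, 261.7]
wrist_force: [-0.3, -0.2, -2.7]
ee_pos: [632.2, -3.1, 261.3]
wrist_force: [-0.8, 0.6, -1.5]
```

```bash
python3 -m creep '[{"rx":0,"ry":0,"rz":0,"tx":0,"ty":0,"tz":0.7,"grip":35},{"rx":0,"ry":0,"rz":0,"tx":0,"ty":0,"tz":0.7,"grip":35}]'|grep -E "ee|wri"
python3 -m creep '[{"rx":0,"ry":0,"rz":0,"tx":0,"ty":0,"tz":0.6,"grip":35},{"rx":0,"ry":0,"rz":0,"tx":0,"ty":0,"tz":0.6,"grip":35}]'|grep -E "ee|wri"
```

```text
ee_pos: [632.3, -3.2, 261.3]
wrist_force: [-1.6, 0.1, 4.7]
ee_pos: [632.3, -3.3, 261.2]
wrist_force: [-1.5, 1.0, 8.0]
```

```bash
python3 -m creep '[{"rx":0,"ry":0,"rz":0,"tx":0,"ty":0,"tz":-0.5,"grip":60},{"rx":0,"ry":0,"rz":0,"tx":0,"ty":0,"tz":-0.5,"grip":85},{"rx":0,"ry":0,"rz":0,"tx":0,"ty":0,"tz":-0.5,"grip":85},{"rx":0,"ry":0,"rz":0,"tx":0,"ty":0,"tz":-10,"grip":85},{"rx":0,"ry":0,"rz":0,"tx":0,"ty":0,"tz":-40,"grip":85}]'|grep -E "ee|wri"
python3 -m creep '[{"rx":0,"ry":0,"rz":0,"tx":0,"ty":0,"tz":-35,"grip":85},{"rx":0,"ry":0,"rz":0,"tx":0,"ty":-5,"tz":-70,"grip":85},{"rx":0,"ry":0,"rz":0,"tx":0,"ty":-35,"tz":-72,"grip":85},{"rx":0,"ry":0,"rz":0,"tx":-5,"ty":-70,"tz":-72,"grip":85},{"rx":0,"ry":0,"rz":0,"tx":-27,"ty":-100,"tz":-72,"grip":85}]' >/dev/null
python3 -m creep '[{"rx":0,"ry":0,"rz":0,"tx":-36,"ty":-6,"tz":0,"grip":85},{"rx":0,"ry":0,"rz":0,"tx":-72,"ty":-12,"tz":0,"grip":85},{"rx":0,"ry":0,"rz":0,"tx":-108,"ty":-18,"tz":0,"grip":85},{"rx":0,"ry":0,"rz":0,"tx":-144,"ty":-24,"tz":0,"grip":85},{"rx":0,"ry":0,"rz":0,"tx":-180,"ty":-30,"tz":0,"grip":85}]' >/dev/null
python3 -m creep '[{"rx":0,"ry":0,"rz":0,"tx":-36,"ty":-6,"tz":0,"grip":85},{"rx":0,"ry":0,"rz":0,"tx":-72,"ty":-12,"tz":0,"grip":85},{"rx":0,"ry":0,"rz":0,"tx":-108,"ty":-18,"tz":0,"grip":85},{"rx":0,"ry":0,"rz":0,"tx":-144,"ty":-24,"tz":0,"grip":85},{"rx":0,"ry":0,"rz":0,"tx":-180,"ty":-30,"tz":0,"grip":85}]' >/dev/null
python3 -m creep '[{"rx":0,"ry":0,"rz":0,"tx":-25,"ty":-3,"tz":0,"grip":85},{"rx":0,"ry":0,"rz":0,"tx":-40,"ty":-5,"tz":0,"grip":85},{"rx":0,"ry":0,"rz":0,"tx":-40,"ty":-5,"tz":0,"grip":85},{"rx":0,"ry":0,"rz":0,"tx":-40,"ty":-5,"tz":0,"grip":85}]'
python3 -c "
from h import *
lid([494,-388.8,50],38)
print(rel([494,-388.8,189],YAW))"
```

```text
ee_pos: [630.4, -2.5, 296.9]
wrist_force: [-0.1, 0.4, 0.1]
time: 26.3
ee_pos: [495.2, -439.7, 372.0]
tool_rot: [0.684, 0.729, 0.0, -0.0]
wrist_force: [1.4, -0.0, 0.1]
width: 1.001
gripper_force: 0.0
pred [322.02 132.94] 21.172106416229894
circ [324.   132.    18.87] [ 495.75 -387.84   50.  ]
circ [388.5  298.5   24.88] [ 575.96 -555.52   50.  ]
(array([ 49.04,   1.49, 182.81]), array([-0., -0.,  0.]))
```

```bash
python3 -m creep '[{"rx":0,"ry":0,"rz":0,"tx":25,"ty":2,"tz":25,"grip":85},{"rx":0,"ry":0,"rz":0,"tx":50,"ty":3,"tz":50,"grip":85},{"rx":0,"ry":0,"rz":0,"tx":50,"ty":3,"tz":85,"grip":85},{"rx":0,"ry":0,"rz":0,"tx":50,"ty":3,"tz":120,"grip":85},{"rx":0,"ry":0,"rz":0,"tx":50,"ty":3,"tz":150,"grip":85}]' >/dev/null
python3 -m creep '[{"rx":0,"ry":0,"rz":0,"tx":0,"ty":0,"tz":18,"grip":85},{"rx":0,"ry":0,"rz":0,"tx":0,"ty":0,"tz":32,"grip":85},{"rx":0,"ry":0,"rz":0,"tx":0,"ty":0,"tz":32,"grip":85}]'
python3 -c "
from h import *
print(rel([495.7,-388,189],YAW))"
```

```text
time: 27.02
ee_pos: [495.1, -386.8, 187.3]
tool_rot: [0.683, 0.731, 0.001, -0.003]
wrist_force: [-0.1, 1.0, -1.0]
width: 0.994
gripper_force: 0.0
(array([-1.25,  0.5 , -1.66]), array([-0.  , -0.01,  0.01]))
```

```bash
python3 -m creep '[{"rx":0,"ry":0,"rz":0,"tx":-1,"ty":0.5,"tz":0,"grip":70},{"rx":0,"ry":0,"rz":0,"tx":-1,"ty":0.5,"tz":0,"grip":30},{"rx":0,"ry":0,"rz":0,"tx":-1,"ty":0.5,"tz":0,"grip":30},{"rx":0,"ry":0,"rz":0,"tx":-1,"ty":0.5,"tz":0,"grip":30},{"rx":0,"ry":0,"rz":0,"tx":-1,"ty":0.5,"tz":0,"grip":30}]' 35
python3 -m creep '[{"rx":0,"ry":0,"rz":0,"tx":0,"ty":0,"tz":0,"grip":30},{"rx":0,"ry":0,"rz":0,"tx":0,"ty":0,"tz":-10,"grip":30},{"rx":0,"ry":0,"rz":0,"tx":0,"ty":0,"tz":-35,"grip":30},{"rx":0,"ry":0,"rz":0,"tx":0,"ty":0,"tz":-65,"grip":30},{"rx":0,"ry":0,"rz":0,"tx":0,"ty":0,"tz":-85,"grip":30}]' >/dev/null
python3 -m creep '[{"rx":0,"ry":0,"rz":0,"tx":0,"ty":0,"tz":0,"grip":30},{"rx":0,"ry":0,"rz":0,"tx":0,"ty":0,"tz":0,"grip":30}]'
python3 -c "
from h import *
print(rel([540,-78,274],YAW))"
```

```text
time: 27.43
ee_pos: [496.1, -391.3, 191.7]
tool_rot: [0.684, 0.73, 0.0, 0.001]
wrist_force: [0.0, 1.7, 5.6]
width: 0.435
gripper_force: 34.8
time: 28.02
ee_pos: [495.8, -391.0, 276.8]
tool_rot: [0.684, 0.73, 0.0, 0.002]
wrist_force: [-0.8, 0.1, -0.5]
width: 0.43
gripper_force: 35.2
(array([309.52,  64.42,   2.38]), array([0., 0., 0.]))
```

```bash
python3 -m creep '[{"rx":0,"ry":0,"rz":0,"tx":20,"ty":4,"tz":0,"grip":30},{"rx":0,"ry":0,"rz":0,"tx":50,"ty":10,"tz":0,"grip":30},{"rx":0,"ry":0,"rz":0,"tx":85,"ty":17,"tz":0,"grip":30},{"rx":0,"ry":0,"rz":0,"tx":120,"ty":25,"tz":0,"grip":30},{"rx":0,"ry":0,"rz":0,"tx":155,"ty":32,"tz":0,"grip":30}]' >/dev/null
python3 -m creep '[{"rx":0,"ry":0,"rz":0,"tx":35,"ty":7,"tz":0,"grip":30},{"rx":0,"ry":0,"rz":0,"tx":70,"ty":14,"tz":0,"grip":30},{"rx":0,"ry":0,"rz":0,"tx":105,"ty":22,"tz":0,"grip":30},{"rx":0,"ry":0,"rz":0,"tx":135,"ty":28,"tz":0,"grip":30},{"rx":0,"ry":0,"rz":0,"tx":154,"ty":32,"tz":0,"grip":30}]' >/dev/null
python3 -m creep '[{"rx":0,"ry":0,"rz":0,"tx":0,"ty":20,"tz":0,"grip":30},{"rx":0,"ry":0,"rz":0,"tx":0,"ty":50,"tz":0,"grip":30},{"rx":0,"ry":0,"rz":0,"tx":0,"ty":70,"tz":0,"grip":30},{"rx":0,"ry":0,"rz":0,"tx":0,"ty":85,"tz":0,"grip":30},{"rx":0,"ry":0,"rz":0,"tx":0,"ty":85,"tz":0,"grip":30}]'
python3 -m creep '[{"rx":0,"ry":0,"rz":0,"tx":0,"ty":0,"tz":0,"grip":30},{"rx":0,"ry":0,"rz":0,"tx":0,"ty":0,"tz":0,"grip":30}]'
python3 -c "
from h import *
print(rel([635.1,-75,244],YAW))"
```

```text
time: 29.27
ee_pos: [627.0, -71.5, 274.0]
tool_rot: [0.683, 0.731, 0.001, 0.001]
wrist_force: [1.1, 1.9, -0.2]
width: 0.437
gripper_force: 35.3
time: 29.43
ee_pos: [622.5, -72.9, 273.9]
tool_rot: [0.684, 0.729, -0.001, -0.001]
wrist_force: [-0.0, -0.3, -1.0]
width: 0.435
gripper_force: 35.3
(array([-2.89, 12.54, 29.9 ]), array([-0., -0.,  0.]))
```

```bash
python3 -m creep '[{"rx":0,"ry":0,"rz":0,"tx":-2.5,"ty":8,"tz":3,"grip":30},{"rx":0,"ry":0,"rz":0,"tx":-2.5,"ty":12.5,"tz":10,"grip":30},{"rx":0,"ry":0,"rz":0,"tx":-2.5,"ty":12.5,"tz":18,"grip":30},{"rx":0,"ry":0,"rz":0,"tx":-2.5,"ty":12.5,"tz":24,"grip":30},{"rx":0,"ry":0,"rz":0,"tx":-2.5,"ty":12.5,"tz":24,"grip":30}]'|grep -E "ee|wri"
python3 -m creep '[{"rx":0,"ry":0,"rz":0,"tx":0,"ty":0,"tz":1,"grip":30},{"rx":0,"ry":0,"rz":0,"tx":0,"ty":0,"tz":2,"grip":30},{"rx":0,"ry":0,"rz":0,"tx":0,"ty":0,"tz":3,"grip":30},{"rx":0,"ry":0,"rz":0,"tx":0,"ty":0,"tz":3,"grip":30}]'|grep -E "ee|wri"
python3 -m creep '[{"rx":0,"ry":0,"rz":0,"tx":0,"ty":0,"tz":0.8,"grip":30},{"rx":0,"ry":0,"rz":0,"tx":0,"ty":0,"tz":0.8,"grip":30}]'|grep -E "ee|wri"
```

```text
ee_pos: [635.8, -74.2, 249.0]
wrist_force: [0.2, 0.1, -0.7]
ee_pos: [636.8, -74.5, 248.1]
wrist_force: [-0.1, -0.4, -0.7]
ee_pos: [636.8, -74.4, 247.4]
wrist_force: [0.0, -0.3, -0.5]
```

```bash
python3 -m creep '[{"rx":0,"ry":0,"rz":0,"tx":0,"ty":-1,"tz":1,"grip":30},{"rx":0,"ry":0,"rz":0,"tx":0,"ty":-1,"tz":1.5,"grip":30}]'|grep -E "ee|wri"
python3 -m creep '[{"rx":0,"ry":0,"rz":0,"tx":0,"ty":0,"tz":0.8,"grip":30},{"rx":0,"ry":0,"rz":0,"tx":0,"ty":0,"tz":0.8,"grip":30}]'|grep -E "ee|wri"
python3 -m creep '[{"rx":0,"ry":0,"rz":0,"tx":0,"ty":0,"tz":0.8,"grip":30},{"rx":0,"ry":0,"rz":0,"tx":0,"ty":0,"tz":0.8,"grip":30}]'|grep -E "ee|wri"
```

```text
ee_pos: [635.6, -74.5, 245.7]
wrist_force: [-0.7, 1.1, 0.1]
ee_pos: [635.7, -74.5, 244.8]
wrist_force: [0.1, -0.6, -1.0]
ee_pos: [635.8, -74.6, 244.7]
wrist_force: [-1.2, 0.6, 3.9]
```

Landed. I release, rise, move clear and look.

```bash
python3 -m creep '[{"rx":0,"ry":0,"rz":0,"tx":0,"ty":0,"tz":-0.3,"grip":60},{"rx":0,"ry":0,"rz":0,"tx":0,"ty":0,"tz":-0.3,"grip":85},{"rx":0,"ry":0,"rz":0,"tx":0,"ty":0,"tz":-0.3,"grip":85},{"rx":0,"ry":0,"rz":0,"tx":0,"ty":0,"tz":-10,"grip":85},{"rx":0,"ry":0,"rz":0,"tx":0,"ty":0,"tz":-40,"grip":85}]'|grep -E "ee|wri"
python3 -m creep '[{"rx":0,"ry":0,"rz":0,"tx":0,"ty":0,"tz":-35,"grip":85},{"rx":0,"ry":0,"rz":0,"tx":0,"ty":0,"tz":-70,"grip":85},{"rx":0,"ry":0,"rz":0,"tx":0,"ty":-30,"tz":-100,"grip":85},{"rx":0,"ry":0,"rz":0,"tx":0,"ty":-65,"tz":-100,"grip":85},{"rx":0,"ry":0,"rz":0,"tx":-10,"ty":-100,"tz":-100,"grip":85}]' >/dev/null
python3 -m creep '[{"rx":0,"ry":0,"rz":0,"tx":-40,"ty":-10,"tz":0,"grip":85},{"rx":0,"ry":0,"rz":0,"tx":-80,"ty":-20,"tz":0,"grip":85},{"rx":0,"ry":0,"rz":0,"tx":-120,"ty":-20,"tz":0,"grip":85},{"rx":0,"ry":0,"rz":0,"tx":-160,"ty":-20,"tz":0,"grip":85},{"rx":0,"ry":0,"rz":0,"tx":-200,"ty":-20,"tz":0,"grip":85}]' |grep ee
python3 -c "
from h import *
a=cv2.resize(eyes.grab_frame('top')[110:185,220:400,::-1],(800,333),interpolation=cv2.INTER_CUBIC)
b=cv2.resize(eyes.grab_frame('scene')[150:290,280:480,::-1],(371,260))
o=np.zeros((593,800,3),np.uint8);o[:333]=a;o[333:,:371]=b;cv2.imwrite('pics/end.png',o)"
```

```text
ee_pos: [634.2, -73.7, 281.1]
wrist_force: [0.9, 0.1, 0.2]
ee_pos: [529.3, -293.6, 385.0]
```

View pics/end.png

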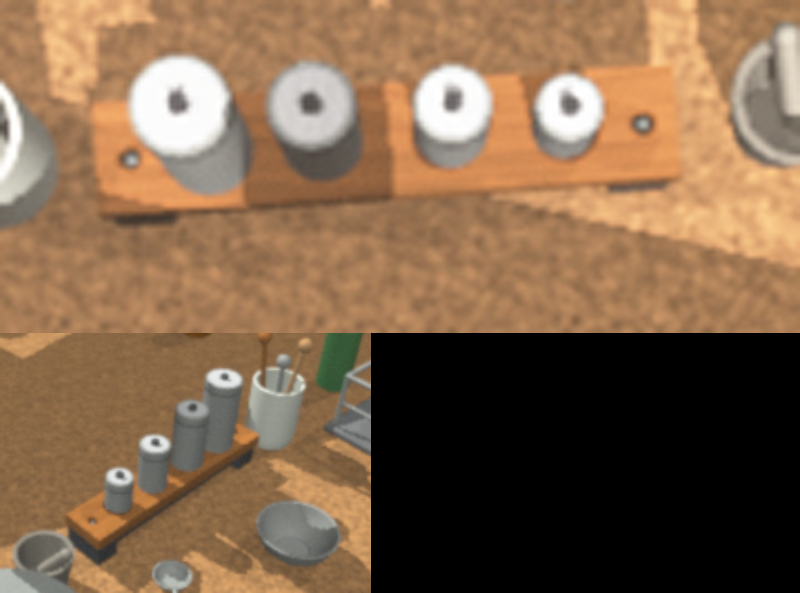

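The lids are at (180,105), (312,105), (453,101) and (568,109), and the holes at (130,158) and (643,123). All stand upright in order; I check the offsets numerically.

```bash
python3 -c "
from h import *
A=lambda x,y,z:ray('top',220+x/4.444-.4,110+y/4.444-.4,z)[:2]
h1,h2=A(130,158,53),A(643,123,53);m=(h1+h2)/2;u=(h1-h2)/np.linalg.norm(h1-h2);n=np.array([u[1],-u[0]]);print(m,u)
for k,p in dict(d=(180,105,169),c=(312,105,147),b=(453,101,125),a=(568,109,103)).items():
    q=A(*p)-m;print(k,q@n,q@u)
print(arm.read_state()['time'],np.abs(arm.read_state()['qvel']).max())"
```

```text
[628.61  30.99] [-0.06  1.  ]
d 0.6210604184346487 102.67419508322544
c 1.2442891546164634 36.41155017638822
b 3.470501672533074 -38.271374297098895
a -0.14606395688878226 -101.86360803213849
32.2 0.06802409368249257
```

All are within 4 mm of their marks. I hand in.

```bash
python3 -m creep '[{"rx":0,"ry":0,"rz":0,"tx":0,"ty":0,"tz":0,"grip":85},{"rx":0,"ry":0,"rz":0,"tx":0,"ty":0,"tz":0,"grip":85}]' >/dev/null; python3 -c "
from workcell import arm
print(arm.finish_job())"
```

```text
the job is handed in; nothing more can be done
None
```

I handed the job in at about 32 s of the 125 s allowed: the board is home on both pins, and the four canisters stand upright in size order, largest next to the crock, each measured within about 4 mm of its mark. The arm touched neither the mug nor the jar, though I took no closing picture of them, and the hand-in returned no verdict.

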